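# Fit and clamp the rod carrier of a knife sharpener

## Task

Set up the guided knife sharpener: pick up the blue rod carrier by its metal post, slide it onto the dovetail rail from the rail's open end, gently and without jamming it, until it sits fully home against the brass stop screw. Then turn its black wing knob at the side clockwise until the clamp is snug, feeling for where it stiffens and not overtightening it, while the carrier stays against the stop, and let go. Leave the other things on the worktop where they are.

Things in the scene. Friction and masses are not known exactly. Their poses are not given: they have to be found in the camera images.
- carriage: Rod carrier, loose, 0.65 kg: blue block 54 mm (x) by 56 (y) by 20 high, a dovetail channel (roof 9 mm up) through it along y underneath, an aluminium post on top (height 62), a lug on its -x side with the black clamp knob (reach x -74 to 27). Origin: centre of the underside. On the rail its y runs along the sharpener's y; seated and home its origin is at (0, -32, 25) mm in the sharpener's frame.
- carriage_grip (a point): Grip point inside the carrier's post, at (3, 0, 47) mm in the carriage frame. The post is 26 mm wide along the carriage's x and 24 mm along its y; its top is 15 mm above this point, the block's top 27 mm below. The knob's hub stands 30 mm clear of the post in -x.
- knob_grip (a point): Grip point on the axis of the black wing knob, at (-54, 0, 53) mm in the carriage frame. Its upright wing is a flat bar 40 mm long, 10 mm thick, from 24 mm below to 9 mm above this point; grip it across its thickness. At knob angle 0 the wing lies 0.65 rad counter-clockwise (from above) of the carriage's x axis. The post's near face is 44 mm away in +x; the lug's top is 33 mm below.
- clamp_knob (a joint): Knob angle, rad: 0 open (starts at 0 to 0.25), at most 1.9, growing clockwise from above; 1 rad moves the jaw 3 mm. Turns with 0.1 N m of drag until jaw and gib have closed on the rail, at 0.75 to 1.25 rad, depending on the gib's hidden setting; then it stiffens by about 0.06 N m per 0.1 rad. Held still between turns it pushes back less (see clamp_jaw). Let go, it springs back up to 0.25 rad.
- clamp_jaw: Steel clamp jaw of the carrier, 40 mm long, on the -x side of its channel; its frame is the carriage's, shifted along x. Closing, it shifts the carrier up to 2.5 mm sideways, then presses on the rail. Snug: the knob, held still, pushes back with 0.05 to 0.13 N m (before that: about 0); then some 25 to 33 N stay on the jaw when it is let go. From 0.17 N m (85 N) it is overtightened.
- sharpener: Guided knife sharpener, fixed: grey base plate 100 mm (x) by 230 (y), top at z = 18; dovetail rail on it along y, from its open end (y = -112) to the stop (y = -4), top at z = 34, 29 mm wide on top and 18 below. Behind it, at y = 56 to 107, a blade vise 101 mm high with a knife in it, handle to +x. Origin: on the worktop under the rail's centre line (mm).
- rail_nose: The last 12 mm of the rail at its open end, tapered to lead the carrier on (22 mm wide and 2 mm lower at the tip). Its frame is the sharpener's. On the rail the carrier has play: 1.2 mm in +x and, with the hidden setting of its gib, 0.4 to 1.4 mm in -x; upward 1.3 to 2 mm from seated.
- rail_entry (a point): Middle of the top of the rail line at the open end, at (0, -112, 34) mm in the sharpener's frame. The carrier is slid on from here along the sharpener's +y.
- rail_stop: Stop: an aluminium lug across the far end of the rail, with a round-nosed brass stop screw that the end face of the blue block meets. Its frame is the sharpener's.
- stop_tip (a point): Tip of the brass stop screw, at (0, -4, 40) mm in the sharpener's frame; the carrier slides to +y until its end face, 28 mm from its origin, meets this tip. Tightening the knob with a hand that drifts can draw the carrier 2 to 3 mm off it: press lightly (about 3 N) to +y meanwhile.
- stone_rod: Bystander: guide rod with a whetstone, 340 mm long, 21 mm high, lying on the worktop. Origin under its middle.
- tea_mug: Bystander: cream mug with beige stripes, 88 mm across, 92 mm high. Origin under its middle.
- green_glass: Bystander: green drinking glass upside down, 84 mm across, 99 mm high. Origin under its middle.
- salt_mill: Bystander: wooden mill, 58 mm across, 150 mm high. Origin under its middle.
- honey_jar: Bystander: jar with a black lid, 63 mm across, 94 mm high. Origin under its middle.
Mind the look-alikes: they are no part of the job. What is shaped like the carriage but orange is not meant.

How it is judged:
On the way, in this order (a step that is already met when the one before it is completed fails the run):
1. the rod carrier is on the rail, fully home against the stop (y of carriage in the frame of sharpener between -0.034 and -0.029 m and x of carriage in the frame of sharpener between -0.005 and 0.005 m and angle between the y axis of carriage and the y axis of sharpener, either way round below 0.1 rad and z of carriage in the frame of sharpener between 0.022 and 0.029 m), for 0.2 s.
2. the clamp jaw bears on the rail (contact force between clamp_jaw and sharpener above 15 N), for 0.2 s.
At the end, for the whole second after the job is handed in: The rod carrier sits on the dovetail rail, straight and flat, within 2 mm of the stop screw, its clamp jaw pressing on the rail with more than 15 N, at rest and released (y of carriage in the frame of sharpener between -0.034 and -0.029 m and x of carriage in the frame of sharpener between -0.005 and 0.005 m and angle between the y axis of carriage and the y axis of sharpener, either way round below 0.1 rad and z of carriage in the frame of sharpener between 0.0235 and 0.0265 m and contact force between clamp_jaw and sharpener above 15 N and linear speed of carriage below 0.01 m/s and velocity of joint clamp_knob between -0.05 and 0.05 rad/s); the robot touches nothing.
It fails at once if the carrier is pushed against the stop screw with more than 30 N (contact force between carriage and rail_stop above 30 N).
It fails at once if the carrier is jammed on the nose of the rail with more than 40 N (contact force between carriage and rail_nose above 40 N).
It fails at once if the clamp is overtightened: its jaw presses on the rail with more than 85 N (contact force between clamp_jaw and sharpener above 85 N).
It fails at once if a bystander is moved by more than 20 mm (distance of any of stone_rod, tea_mug, green_glass, salt_mill, honey_jar from where it was at the start of the episode above 0.02 m).
It also fails if it takes over 72 s, if anything falls off the work surface, if the arm or the gripper's body presses on something with over 40 N, if the wrist force passes 120 N, or if a joint passes its speed limit or range.

## Robot

A 6-joint arm with a two-finger parallel gripper is mounted at the origin on a cart in front of the work surface, level with it; the furniture and walls round the work are solid. World frame = base frame: x ahead of the robot, y to its left, z up, the work surface at z = 0. Lengths are in m, angles in rad, forces in N, time in s.
With the tool pointing down it reaches from about 0.35 to 0.975 m from the base axis. Payload 4.9 kg.
Tool frame: the origin (TCP) lies on the centre line of the jaws, within the pads' length; the fingertips stand manip.tip_reach ahead of it and the grasp point (between the pads) is the TCP (manip.tip_reach is the distance from the TCP to the fingertips, in m); z points along the fingers, y is the line along which they close (so a half turn about z gives the same grasp; the last joint's range is limited). The gripper opens to 85 mm and grips with 20 to 120 N. Pads are 22 mm wide; open, the fingers measure 114 mm over their backs; the gripper's body (76 mm by 85 mm) begins 54 mm behind the grasp point. The pads swing forward as they close: fully open they stand 13 mm farther back than shut.
Start: joints at [1.088, 0.053, 1.613, -0, 1.476, -0.119], TCP at [0.222, 0.584, 0.25] pointing down, gripper open.
Joint ranges: [-3.01, 3.01], [-1.01, 2.22], [0.06, 2.58], [-1.02, 4.17], [0.09, 2.62], [-3.14, 3.14]. Speed limits (rad/s): [2.57, 2.57, 3.14, 3.14, 3.14, 3.14].

## Interface

Orientations are given as a unit quaternion [w, x, y, z].
In Python, from plant import manip gives the robot as it stands. The module is installed in compiled form; this text tells all that it offers.
- The arm moves only by the tool move_arm, never from a script. Its argument "rows" is a list of rows, each a list of 7 numbers: the shift along the tool's x, y, z in cm, then the turn, a rotation vector about the tool's x, y, z in degrees, then the opening, from -1 (shut) to 1 (fully open). In form: [[tx, ty, tz, ax, ay, az, jaw], ...]. A call has 1 to 20 rows; each row shifts and turns the commanded pose from where the row before left it, along the tool's axes as they then stand; what a row does not reach is not made up. A row lasts 1/12 s, in which the tool goes at most 41.7 mm and 7.16 degrees, less where a joint would pass 70% of its speed; a pose out of reach is approached as far as the arm can. A call is refused whole if a number of a shift passes 4.17 or a number of a turn 7.16, either way. A call with a gripper value outside its range is refused whole. The fingers move at their own pace and stop on an object; the grip force is fixed at half the most. Time passes only in rows, so rows that do not move let the fingers close. It gives the time, the measured TCP pose, the force, the opening and the grip force at its end, in the units of the state.
- manip.state(): the state, without advancing time (a new reading comes with each control period).
- manip.grab_frame(name): name is "side" or "top" or "wrist"; returns a dict with "img" (384x512x3 uint8, blue, green, red), "mtx" (3x3 intrinsics, pixels), "R" (3x3) and "t" (3): a world point X has camera coordinates R X + t. Camera axes: x right, y down, z forward; pixel columns grow to the right and rows downward; lengths in m; the calibration is good to about 2 mm. A picture is of the moment at which its call begins. There is no depth.
- manip.job_done(): hands the job in; it is judged then, once.
The state is a dict: "time": time; "joint_pos": joint angles; "joint_vel": joint speeds; "joint_efforts": joint torques, N m; "tool_pos": TCP position; "tool_rot": TCP orientation; "contact_force": force on the tool from outside, world axes, zero at the start; "ft_torque": the same for the moment, N m; "gripper_width": opening from 0.0 (shut) to 1.0 (fully open); "grasp_force": force on a finger pad.
Only numpy, scipy, OpenCV 4.12 (cv2) and the standard library are available. Lean on these libraries where they do the work, as an engineer would, in place of code of your own. Each camera call takes 0.05 s, during which the arm holds its last target. There are 200 camera calls.

## Working session

There is one attempt and no reset: what is moved stays moved. The work goes in short steps, Python scripts to look and compute and a tool call to move; the robot and the scene stay as the last step left them, time stands still between calls to the robot, and variables do not carry over. Pictures are saved under pics/ and viewed, at most 10 in all, crops included, and the job is handed in when it is done.

Besides the shell and the picture viewer there is one more tool, called after "Emit:" in YAML: its name, and indented under it one key for each argument. move_arm: Moves the arm, as the interface text tells. Its arguments: {"type":"object","properties":{"rows":{"type":"array","items":{"type":"array","items":{"type":"number"}}}},"required":["rows"]}

```bash
mkdir -p pics; python3 - <<'E'
from plant import manip
import cv2,numpy as np,pickle
fs={}
for n in("side","top"):
    f=manip.grab_frame(n);fs[n]=f;cv2.imwrite(f"pics/{n}0.png",f["img"]);print(n,f["mtx"].tolist(),f["R"].tolist(),f["t"].tolist())
pickle.dump(fs,open("f0.pkl","wb"))
s=manip.state();print(s,manip.tip_reach)
E
```

```text
side [[457.8478597092102, 0.0, 252.25447338095958], [0.0, 457.8478597092102, 186.40189496225884], [0.0, 0.0, 1.0]] [[-0.3862534870512486, -0.9222612551126499, 0.015569876646618032], [-0.4064898113688601, 0.15504166589074683, -0.9004044175208886], [0.8279941285987839, -0.3541133422449117, -0.4347751877120846]] [0.1964523364803969, 0.2871388331459157, 1.4964312371501365]
top [[395.12422603905435, 0.0, 255.54164836522037], [0.0, 395.12422603905435, 195.48834479967852], [0.0, 0.0, 1.0]] [[-0.3353319517332932, -0.942084801470152, -0.005358076677750144], [-0.9057313260591954, 0.323946609292224, -0.2733301288243256], [0.2592358909213608, -0.08680334767170808, -0.9619053652471184]] [0.17062227499831692, 0.5098311442272113, 1.4131902033908523]
{'time': 0.1, 'joint_pos': array([ 1.08799269e+00,  5.33079952e-02,  1.61415268e+00,  1.84987968e-05,
        1.47600820e+00, -1.18992373e-01]), 'joint_vel': array([-0.00024683, -0.00434389, -0.00271305, -0.0001358 ,  0.00121898,
        0.00086097]), 'joint_efforts': array([-4.82281339e-04, -3.94905210e+01, -3.71363175e+01, -1.22148722e-04,
        3.95400086e-03, -6.83855234e-06]), 'tool_pos': array([0.22214284, 0.58362461, 0.24917769]), 'tool_rot': array([-2.86829756e-04,  1.80904881e-01,  9.83500149e-01, -8.93236558e-04]), 'contact_force': array([ 0.31800355, -0.19248941, -1.00371399]), 'ft_torque': array([0.04428177, 0.02741802, 0.00397032]), 'grasp_force': 0.0, 'gripper_width': 1.0006579495421417} 0.019
```

View pics/side0.png

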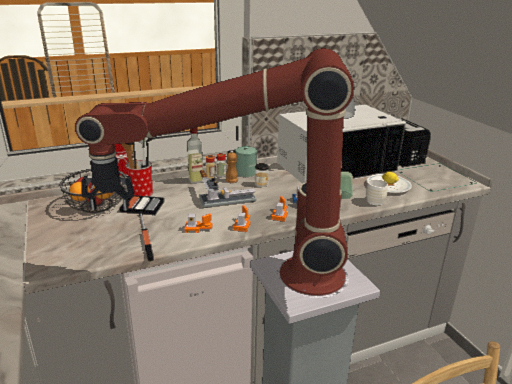

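View pics/top0.png

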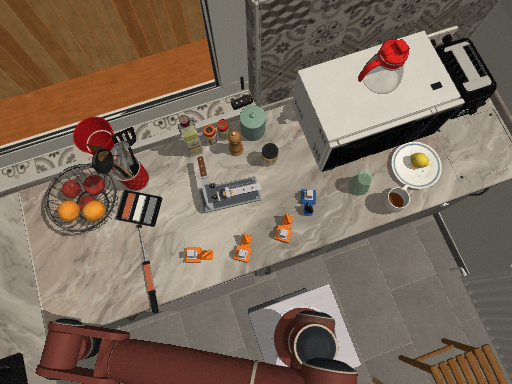

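The side view shows the sharpener at about (225,193), with the blue carrier mostly hidden behind the arm at about (296,199). The top view shows the sharpener at about (230,193), the blue carrier at (309,198) and orange decoys below them. I'll zoom the top view.

```bash
python3 - <<'E'
import cv2,pickle
f=pickle.load(open("f0.pkl","rb"))
c=f["top"]["img"][145:225,188:328]
cv2.imwrite("pics/c0.png",cv2.resize(c,None,fx=5.7,fy=5.7,interpolation=cv2.INTER_CUBIC))
E
```

```text
(no output)
```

View pics/c0.png

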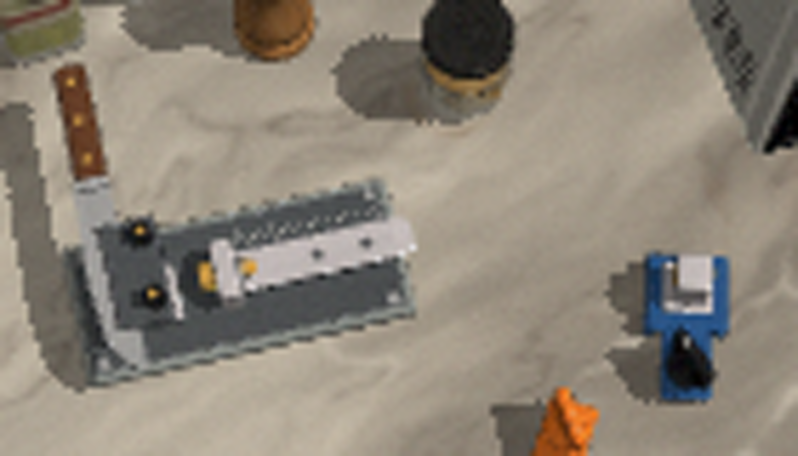

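The crop shows the base plate corners at about (385,182), (413,317), (90,383) and (68,255), with the rail tip at (412,235). The carrier block corners are at (648,255), (729,255), (727,337) and (646,333), the post top is at (695,272) and the knob at (686,362). Carrier +x points up in the image, so it is nearly parallel to the sharpener.

```bash
cat > h.py <<'E'
import numpy as np,cv2
from scipy.optimize import least_squares
from scipy.spatial.transform import Rotation as Ro
def proj(f,P):
    c=np.asarray(P)@np.array(f["R"]).T+np.array(f["t"]);q=c@np.array(f["mtx"]).T
    return q[:,:2]/q[:,2:]
def place(p,L,z0=0):
    c,s=np.cos(p[2]),np.sin(p[2]);L=np.asarray(L,float)/1000
    return np.c_[p[0]+c*L[:,0]-s*L[:,1],p[1]+s*L[:,0]+c*L[:,1],L[:,2]+z0]
def fit(f,L,uv,x0,z0=0):
    r=least_squares(lambda p:(proj(f,place(p,L,z0))-uv).ravel(),x0,loss='soft_l1')
    return r.x,(proj(f,place(r.x,L,z0))-uv)
def tooltgt(yaw):  # tool pointing down, tool y axis at world angle yaw
    y=np.array([np.cos(yaw),np.sin(yaw),0]);z=np.array([0,0,-1.]);return np.c_[np.cross(y,z),y,z]
def st():
    from plant import manip
    s=manip.state();q=s["tool_rot"];R=Ro.from_quat([q[1],q[2],q[3],q[0]]).as_matrix();return s,R
E
python3 - <<'E'
from h import *;import pickle
f=pickle.load(open("f0.pkl","rb"))["top"]
o=lambda a:np.array([188,145])+(np.array(a)+.5)/5.7-.5
# sharpener plate: x±50, y±115
uv=o([(385,182),(413,310),(90,378),(412,235)])
p,r=fit(f,[(50,-115,18),(-50,-115,18),(-50,115,18),(0,-112,33)],uv,[.7,.1,.2]);print("sh",p,r.round(1).tolist())
uv=o([(648,255),(729,255),(727,335),(646,333),(695,272),(686,362)])
c,r=fit(f,[(27,28,20),(27,-28,20),(-27,-28,20),(-27,28,20),(3,0,62),(-54,0,58)],uv,[.6,-.1,.2]);print("ca",c,r.round(1).tolist())
s,R=st();print(R.round(3).tolist())
g=place(c,[(3,0,47)]);print("grip",g)
E
```

```text
sh [ 0.5954791   0.07613165 -0.13459804] [[0.8, -1.2], [1.1, 0.2], [-0.5, 0.2], [-2.1, 0.4]]
ca [ 0.47939715 -0.20630296 -0.40752401] [[-0.2, -0.1], [-0.1, 0.8], [-0.0, 0.1], [-0.3, -0.4], [-0.1, 0.3], [0.9, -0.7]]
[[-0.935, 0.356, -0.001], [0.356, 0.935, -0.002], [0.0, -0.002, -1.0]]
grip [[ 0.48215147 -0.20749198  0.047     ]]
```

Emit:
move_arm:
  rows:
    - [-2.6,-2.0,-0.2,0,0,0,1]
    - [-2.6,-2.0,-0.2,0,0,0,1]
    - [-2.6,-2.0,-0.2,0,0,0,1]
    - [-2.6,-2.0,-0.2,0,0,0,1]
    - [-2.6,-2.0,-0.2,0,0,0,1]
    - [-2.6,-2.0,-0.2,0,0,0,1]
    - [-2.6,-2.0,-0.2,0,0,0,1]
    - [-2.6,-2.0,-0.2,0,0,0,1]
    - [-2.6,-2.0,-0.2,0,0,0,1]
    - [-2.6,-2.0,-0.2,0,0,0,1]
    - [-2.6,-2.0,-0.2,0,0,0,1]
    - [-2.6,-2.0,-0.2,0,0,0,1]
    - [-2.6,-2.0,-0.2,0,0,0,1]
    - [-2.6,-2.0,-0.2,0,0,0,1]
    - [-2.6,-2.0,-0.2,0,0,0,1]
    - [-2.6,-2.0,-0.2,0,0,0,1]
    - [-2.6,-2.0,-0.2,0,0,0,1]
    - [-2.6,-2.0,-0.2,0,0,0,1]
    - [-2.6,-2.0,-0.2,0,0,0,1]
    - [0,0,0,0,0,0,1]

```text
time: 1.77
tool_pos: [0.5507, 0.0489, 0.288]
tool_rot: [0.0, 0.183, 0.983, -0.001]
contact_force: [-0.4, 1.2, 1.4]
gripper_width: 0.997
grasp_force: 0.0
```

```bash
python3 - <<'E'
from h import *;import pickle
from plant import manip
f=manip.grab_frame("wrist");pickle.dump(f,open("w1.pkl","wb"))
cv2.imwrite("pics/w1.png",cv2.resize(f["img"],(800,600),interpolation=cv2.INTER_CUBIC))
s,R=st();print(s["time"],s["tool_pos"],R.round(3).tolist());print(np.array(f["mtx"]).round(1).tolist(),"cam",-f["R"].T@f["t"],f["R"][2])
print(proj(f,place([.5955,.0761,-.1346],[(0,-112,34),(0,-4,40)])))
E
```

```text
1.8167 [0.54954057 0.05098581 0.28770611] [[-0.933, 0.36, -0.001], [0.36, 0.933, -0.0], [0.001, -0.001, -1.0]]
[[285.7, 0.0, 250.4], [0.0, 285.7, 195.5], [0.0, 0.0, 1.0]] cam [0.48086881 0.07648754 0.41205011] [ 0.27163192 -0.10681879 -0.95645483]
[[202.38212212 207.58687508]
 [278.21266325 191.62971152]]
```

View pics/w1.png

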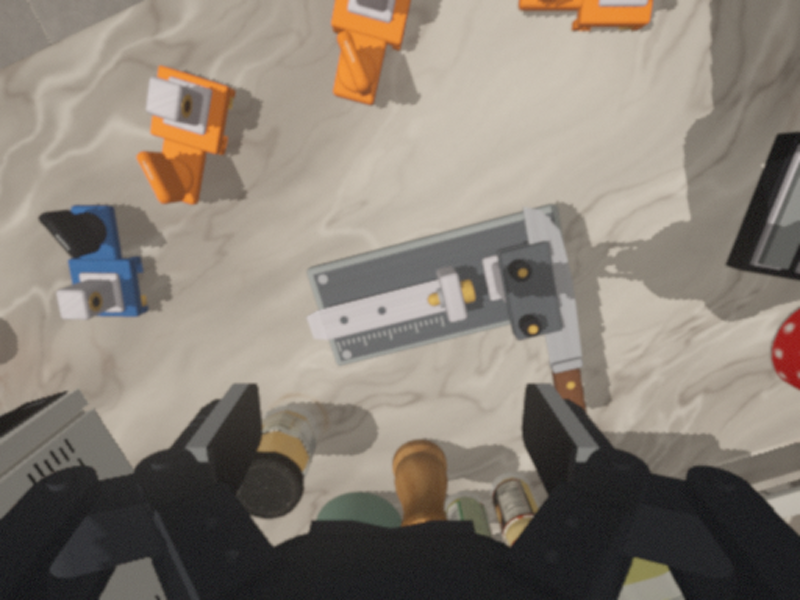

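The wrist view shows the sharpener with its rail tip at about (313,325) and the brass tip at about (429,299). The blue carrier is at about (105,288), with its post top at (73,300). I'll zoom both for precise points.

```bash
python3 - <<'E'
import cv2,pickle,numpy as np
f=pickle.load(open("w1.pkl","rb"))["img"]
a=cv2.resize(f[160:240,190:350],None,fx=5,fy=5,interpolation=cv2.INTER_CUBIC)
b=cv2.resize(f[125:210,20:100],None,fx=5,fy=5,interpolation=cv2.INTER_CUBIC)
c=np.zeros((400,800,3),np.uint8);cv2.imwrite("pics/w1z.png",a)
cv2.imwrite("pics/w1c.png",b)
E
```

```text
(no output)
```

View pics/w1z.png

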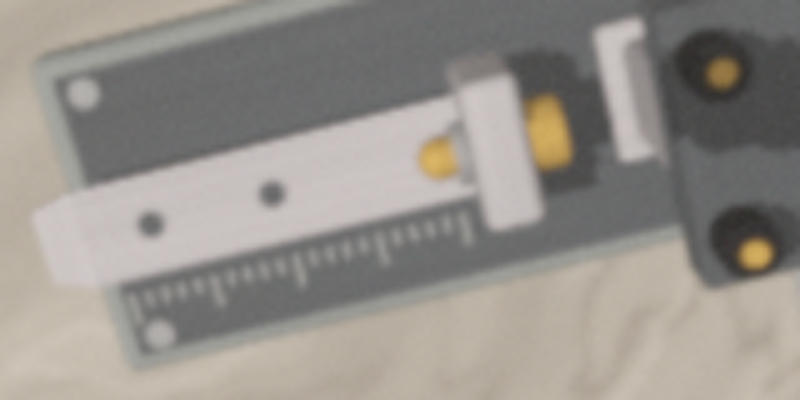

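View pics/w1c.png

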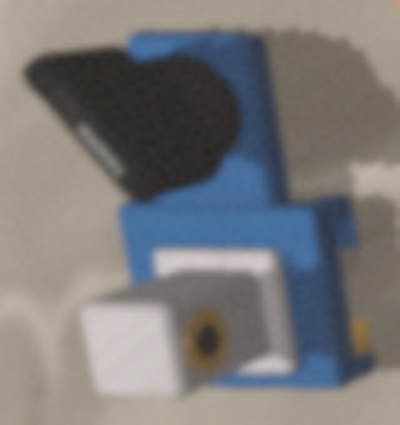

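```bash
python3 - <<'E'
from h import *;import pickle
f=pickle.load(open("w1.pkl","rb"))
o=lambda a,x,y:np.array([x,y])+(np.array(a)+.5)/5-.5
pts=o([(35,213),(52,285),(80,192),(110,280),(33,62),(135,368),(420,160)],190,160)
L=[(-11,-112,32),(11,-112,32),(-14.5,-100,34),(14.5,-100,34),(-50,-115,18),(50,-115,18),(0,-4,40)]
e=o([(450,98),(250,150),(468,195),(290,240)],190,160);sx=[-14.5,-14.5,14.5,14.5]
def res(q):
    A=np.r_[np.array(L,float),np.c_[sx,q[3:]*1000,[34]*4]]
    return (proj(f,place(q[:3],A))-np.r_[pts,e])
r=least_squares(lambda q:res(q).ravel(),[.595,.076,-.135,-.01,-.06,-.01,-.06],loss='soft_l1',f_scale=.3)
print("sh",r.x,res(r.x).round(2).tolist())
# block 
uv=o([(120,206),(318,208),(334,387),(82,307),(172,304),(185,394),(98,394)],20,125)
c,rr=fit(f,[(-27,-28,20),(-27,28,20),(27,28,20),(-10,-12,62),(-10,12,62),(16,12,62),(16,-12,62)],uv,[.48,-.206,-.4])
print("ca",c,rr.round(2).tolist());g=place(c,[(3,0,47)])[0];print(g)
s,R=st();print("move",(R.T@(g-s["tool_pos"])*100).round(2), "yaw now",np.arctan2(R[1,1],R[0,1]),"want",c[2]+np.pi/2)
E
```

```text
sh [ 0.59423418  0.07264527 -0.11080869  0.00556915 -0.05084916  0.00409565
 -0.04709404] [[1.57, -0.47], [2.91, -0.66], [-0.22, -0.23], [-0.08, 1.06], [-6.8, 1.72], [-6.28, 3.26], [1.91, 0.14], [-0.06, -0.32], [-0.07, -0.53], [0.04, 0.21], [0.02, 0.08]]
ca [ 0.48235545 -0.20504901 -0.39784398] [[-0.67, -0.96], [0.13, -0.2], [2.22, 0.79], [-1.0, -1.3], [0.0, -0.16], [0.85, 1.24], [-0.36, 0.72]]
[ 0.48512114 -0.20621131  0.047     ]
move [ -3.26 -26.3   24.08] yaw now 1.2030324159517256 want 1.1729523419068777
```

```bash
python3 - <<'E'
from h import *;import pickle
F=pickle.load(open("f0.pkl","rb"))["top"];f=pickle.load(open("w1.pkl","rb"))
o=lambda a,x,y,k=5:np.array([x,y])+(np.array(a)+.5)/k-.5
pts=o([(35,213),(52,285),(80,192),(110,280),(420,160)],190,160)
L=[(-11,-112,32),(11,-112,32),(-14.5,-100,34),(14.5,-100,34),(0,-4,40)]
e=o([(450,98),(250,150),(468,195),(290,240),(33,62),(135,366),(425,0),(660,237)],190,160);sx=[-14.5,-14.5,14.5,14.5,-50,50,-50,50];zz=[34]*4+[18]*4
t=o([(405,221),(415,249)],188,145,5.7)
def res(q):
    A=np.r_[np.array(L,float),np.c_[sx,q[3:]*1000,zz]]
    return (proj(f,place(q[:3],A))-np.r_[pts,e])
r=least_squares(lambda q:res(q).ravel(),[.595,.076,-.135,-.01,-.06,-.01,-.06,-.105,-.105,0,0],loss='soft_l1',f_scale=.3)
print("sh",r.x.round(4).tolist(),res(r.x).round(2).tolist())
print("top check",proj(F,place(r.x[:3],[(11,-112,32),(-11,-112,32)]))-t)
E
```

```text
sh [0.5938, 0.0706, -0.109, 0.0077, -0.0487, 0.0061, -0.045, -0.1028, -0.103, 0.0105, 0.0574] [[0.15, -0.11], [1.54, -0.32], [-1.66, 0.12], [-1.46, 1.39], [0.4, 0.39], [-0.07, -0.47], [-0.07, -0.61], [0.02, 0.07], [-0.0, -0.0], [-0.02, -0.07], [0.08, 2.1], [-0.08, -8.38], [0.08, 2.15]]
top check [[-0.21381064 -0.49579961]
 [-0.64902732 -0.1538882 ]]
```

Emit:
move_arm:
  rows:
    - [-0.3,-2.6,0.8,0,0,0,1]
    - [-0.3,-2.6,0.8,0,0,0,1]
    - [-0.3,-2.6,0.8,0,0,0,1]
    - [-0.3,-2.6,0.8,0,0,0,1]
    - [-0.3,-2.6,0.8,0,0,0,1]
    - [-0.3,-2.6,0.8,0,0,0,1]
    - [-0.3,-2.6,0.8,0,0,0,1]
    - [-0.3,-2.6,0.8,0,0,0,1]
    - [-0.3,-2.6,0.8,0,0,0,1]
    - [-0.3,-2.6,0.8,0,0,1.7,1]
    - [0,0,0,0,0,0,1]
    - [0,0,0,0,0,0,1]

```text
time: 2.82
tool_pos: [0.4836, -0.2, 0.2073]
tool_rot: [-0.001, 0.196, 0.981, 0.001]
contact_force: [-0.4, 0.2, 1.1]
gripper_width: 1.001
grasp_force: 0.0
```

```bash
python3 - <<'E'
from h import *;import pickle
from plant import manip
f=manip.grab_frame("wrist");pickle.dump(f,open("w2.pkl","wb"))
cv2.imwrite("pics/w2.png",cv2.resize(f["img"],(800,600),interpolation=cv2.INTER_CUBIC))
s,R=st();print(s["time"],s["tool_pos"],R.round(3).tolist())
print(proj(f,place([.4824,-.205,-.398],[(3,0,62),(-54,0,62)]))*1.5625)
E
```

```text
2.8667 [ 0.48413858 -0.19958861  0.20791794] [[-0.924, 0.383, -0.001], [0.383, 0.924, 0.001], [0.001, 0.001, -1.0]]
[[382.44445786 301.14740272]
 [382.22646558 208.71075494]]
```

View pics/w2.png

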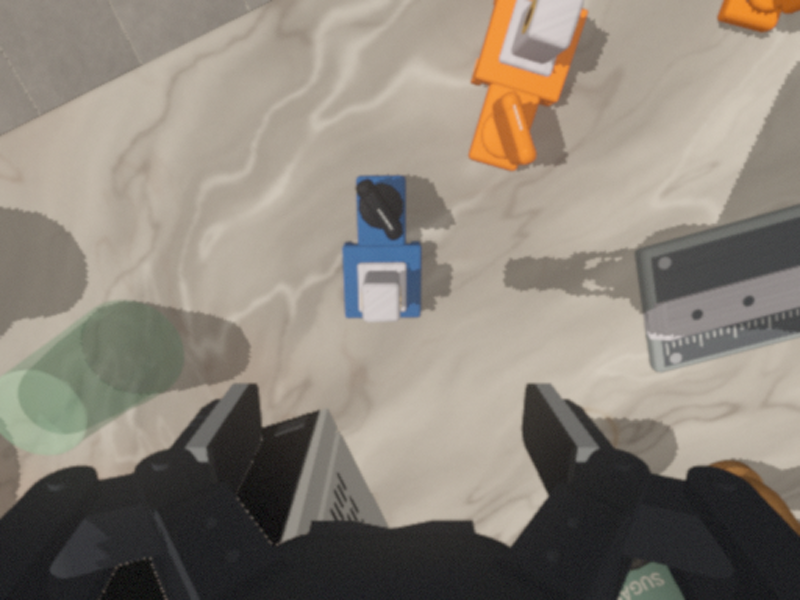

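The carrier sits square to the image, with the post top at (380,302) against a predicted (382,301). The knob wing runs from (365,187) to (396,233), so the knob angle is about 0.06. I'm descending to grip.

Emit:
move_arm:
  rows:
    - [-0.3,-0.6,2,0,0,0,1]
    - [0,0,2,0,0,0,1]
    - [0,0,2,0,0,0,1]
    - [0,0,2,0,0,0,1]
    - [0,0,2,0,0,0,1]
    - [0,0,2,0,0,0,1]
    - [0,0,2,0,0,0,1]
    - [0,0,1,0,0,0,1]
    - [0,0,0.7,0,0,0,1]
    - [0,0,0,0,0,0,1]
    - [0,0,0,0,0,0,1]
    - [0,0,0,0,0,0,-1]
    - [0,0,0,0,0,0,-1]
    - [0,0,0,0,0,0,-1]
    - [0,0,0,0,0,0,-1]
    - [0,0,0,0,0,0,-1]
    - [0,0,0,0,0,0,-1]
    - [0,0,0,0,0,0,-1]
    - [0,0,0,0,0,0,-1]

```text
time: 4.45
tool_pos: [0.485, -0.2075, 0.0519]
tool_rot: [0.0, 0.196, 0.981, -0.0]
contact_force: [-1.9, -0.9, 4.3]
gripper_width: 0.274
grasp_force: 59.4
```

```bash
python3 - <<'E'
from h import *
s,R=st();print(s)
E
```

```text
{'time': 4.45, 'joint_pos': array([-5.45291420e-01,  3.47807560e-02,  1.98661476e+00, -3.69723673e-04,
        1.11969995e+00, -1.72236527e+00]), 'joint_vel': array([ 0.00104611,  0.00150473, -0.00207488, -0.00059465,  0.00011796,
       -0.00092656]), 'joint_efforts': array([ 8.39209501e-01, -3.08522415e+01, -3.00145984e+01,  2.85986792e-01,
       -4.04644394e-01, -2.51465564e-03]), 'tool_pos': array([ 0.48499665, -0.20753627,  0.05187984]), 'tool_rot': array([ 1.76846024e-04,  1.95513159e-01,  9.80701033e-01, -2.41267108e-04]), 'contact_force': array([-1.88178524, -0.92311451,  4.29783077]), 'ft_torque': array([0.00458035, 0.25988227, 0.02705841]), 'grasp_force': 59.392563700675964, 'gripper_width': 0.27409859260545144}
```

```bash
cat >> h.py <<'E'
def plan(tp,yaw):
    s,R=st();T=tooltgt(yaw)
    d=R.T@(np.array(tp)-s["tool_pos"])*100;a=np.degrees(Ro.from_matrix(R.T@T).as_rotvec())
    print("t",round(s["time"],2),"pos",s["tool_pos"].round(4),"shift cm",d.round(3),"turn deg",a.round(2),"F",s["contact_force"].round(1),"M",s["ft_torque"].round(2))
E
python3 - <<'E'
from h import *;import pickle
f=pickle.load(open("w1.pkl","rb"));f2=pickle.load(open("w2.pkl","rb"))
o=lambda a,x,y,k=5:np.array([x,y])+(np.array(a)+.5)/k-.5
pts=o([(35,213),(52,285),(80,192),(110,280),(420,160)],190,160)
L=np.array([(-11,-112,32),(11,-112,32),(-14.5,-100,34),(14.5,-100,34),(0,-4,40)],float)
e=o([(450,98),(250,150),(468,195),(290,240),(33,62),(135,366),(350,0),(660,237)],190,160);sx=[-14.5,-14.5,14.5,14.5,-50,50,-50,50];zz=[34]*4+[18]*4
def res(q):
    A=np.r_[L,np.c_[sx,q[3:]*1000,zz]]
    return (proj(f,place(q[:3],A))-np.r_[pts,e])
r=least_squares(lambda q:res(q).ravel(),[.595,.076,-.12,-.01,-.06,-.01,-.06,-.105,-.105,0,0],loss='soft_l1',f_scale=.3)
p=r.x[:3];print("sh",r.x.round(4).tolist(),res(r.x).round(2).tolist())
print("w2 pred (view px)",proj(f2,place(p,[(-50,-103,18),(50,-103,18),(-11,-112,32),(11,-112,32)]))*1.5625)
g=place(p,[(3,-152,0)])[0];print(g);plan([g[0],g[1],.095],p[2]+np.pi/2)
E
```

```text
sh [0.5938, 0.0706, -0.1082, 0.0077, -0.0487, 0.0061, -0.0451, -0.1028, -0.1031, -0.0108, 0.0574] [[0.16, -0.08], [1.56, -0.3], [-1.66, 0.14], [-1.44, 1.41], [0.4, 0.35], [-0.07, -0.52], [-0.07, -0.62], [0.01, 0.03], [-0.0, -0.01], [-0.01, -0.04], [0.08, 2.12], [-0.08, -4.45], [0.08, 2.08]]
w2 pred (view px) [[643.87993479 249.73072396]
 [660.18110258 373.53750379]
 [648.78538894 309.52840228]
 [652.54137465 337.62518965]]
[ 0.58032689 -0.08080512  0.        ]
t 4.45 pos [ 0.485  -0.2075  0.0519] shift cm [-3.946 15.358 -4.316] turn deg [ -0.03   0.02 -16.35] F [-1.9 -0.9  4.3] M [0.   0.26 0.03]
```

Emit:
move_arm:
  rows:
    - [0,0,-1,0,0,0,-1]
    - [0,0,-1.6,0,0,0,-1]
    - [0,0,-1.7,0,0,0,-1]
    - [-0.5,1.9,0,0,0,0,-1]
    - [-0.5,1.9,0,0,0,0,-1]
    - [-0.5,1.9,0,0,0,0,-1]
    - [-0.5,1.9,0,0,0,0,-1]
    - [-0.5,1.9,0,0,0,0,-1]
    - [-0.5,1.9,0,0,0,0,-1]
    - [-0.5,1.9,0,0,0,0,-1]
    - [-0.45,1.9,0,0,0,0,-1]
    - [0,0,0,0,0,-4,-1]
    - [0,0,0,0,0,-4,-1]
    - [0,0,0,0,0,-4,-1]
    - [0,0,0,0,0,-4.3,-1]
    - [0,0,0,0,0,0,-1]
    - [0,0,0,0,0,0,-1]
    - [0,0,0,0,0,0,-1]

```text
time: 5.95
tool_pos: [0.5789, -0.0817, 0.0934]
tool_rot: [-0.001, 0.055, 0.998, 0.0]
contact_force: [-0.6, -0.2, -6.4]
gripper_width: 0.274
grasp_force: 60.4
```

```bash
python3 - <<'E'
from h import *;import pickle
from plant import manip
f=manip.grab_frame("wrist");pickle.dump(f,open("w3.pkl","wb"))
cv2.imwrite("pics/w3.png",cv2.resize(f["img"][110:290,150:390],None,fx=3.33,fy=3.33,interpolation=cv2.INTER_CUBIC))
plan([.5803,-.0808,.095],-.1082+np.pi/2)
s,R=st();print(R[:,1])
E
```

```text
t 6.0 pos [ 0.5791 -0.0818  0.0937] shift cm [-0.11   0.111 -0.129] turn deg [ 0.02 -0.06 -0.12] F [ 0.2  0.1 -5.7] M [ 0.02 -0.    0.03]
[1.10079258e-01 9.93922759e-01 3.25023812e-04]
```

View pics/w3.png

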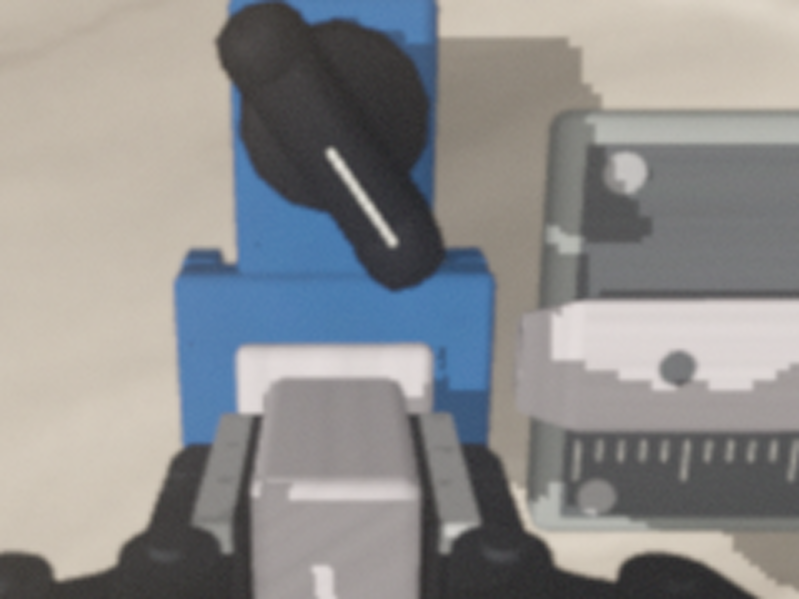

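The close-up shows the rail tip at (522,312)–(520,412), with full width from (583,299) to (583,432). The carrier block's rear edge runs from (180,275) to (492,277) and the post-top edge lies at row 488. Rail and carrier look parallel, so I'll compute the lateral offset.

```bash
python3 - <<'E'
from h import *;import pickle
f=pickle.load(open("w3.pkl","rb"));s,R=st()
o=lambda a:np.array([150,110])+(np.array(a)+.5)/3.33-.5
L=np.array([(-11,-112,32),(11,-112,32),(-14.5,-100,34),(14.5,-100,34)],float)
pts=o([(522,312),(520,412),(583,299),(583,432)]);e=o([(785,298),(785,432)])
def res(q): return proj(f,place(q[:3],np.r_[L,np.c_[[-14.5,14.5],q[3:]*1000,[34,34]]]))-np.r_[pts,e]
r=least_squares(lambda q:res(q).ravel(),[.594,.07,-.108,-.05,-.05]);p=r.x[:3];print("sh",r.x.round(4),res(r.x).round(2).tolist())
z0=s["tool_pos"][2]-.0519
uv=o([(180,275),(492,277),(257,488),(415,488)])
c,rr=fit(f,[(-27,-28,20),(-27,28,20),(-10,-11.5,62),(-10,11.5,62)],uv,[.576,-.08,-.108],z0);print("ca",c.round(4),rr.round(2).tolist(),z0)
d=c[:2]-p[:2];a=-p[2];print("carr in sharp frame",np.cos(a)*d[0]-np.sin(a)*d[1],np.sin(a)*d[0]+np.cos(a)*d[1],c[2]-p[2])
d=s["tool_pos"][:2]-p[:2];print("tool in sh",np.cos(a)*d[0]-np.sin(a)*d[1],np.sin(a)*d[0]+np.cos(a)*d[1],"tool yaw-sh",np.arctan2(R[1,1],R[0,1])-np.pi/2-p[2])
E
```

```text
sh [ 0.5929  0.0693 -0.0988 -0.0598 -0.0562] [[0.72, 0.67], [-0.1, 0.13], [0.99, 0.4], [-1.66, -0.31], [0.0, 0.02], [-0.01, -1.0]]
ca [ 0.5769 -0.0809 -0.1159] [[-2.34, 0.39], [2.46, 0.27], [-2.14, -0.32], [2.09, -0.09]] 0.041810794458612674
carr in sharp frame -0.0011391979331518611 -0.15102715591934493 -0.017116980049980787
tool in sh 0.001148895822796616 -0.1516893883228765 tool yaw-sh -0.01154612333346379
```

Emit:
move_arm:
  rows:
    - [-0.2,0,0.4,0,0,-0.4,-1]
    - [0,0,0.4,0,0,0,-1]
    - [0,0,0.4,0,0,0,-1]
    - [0,0,0.4,0,0,0,-1]
    - [0,0,0,0,0,0,-1]
    - [0,0,0,0,0,0,-1]
    - [0,0,0,0,0,0,-1]

```text
time: 6.58
tool_pos: [0.5816, -0.0822, 0.0783]
tool_rot: [-0.0, 0.051, 0.999, 0.0]
contact_force: [-0.4, -0.1, -6.2]
gripper_width: 0.269
grasp_force: 60.4
```

```bash
cat >> h.py <<'E'
SH=[.5933,.0697,-.107]
def rep():
    s,R=st();a=-SH[2];M=np.array([[np.cos(a),-np.sin(a)],[np.sin(a),np.cos(a)]])
    d=M@(s["tool_pos"][:2]-SH[:2]);F=M@s["contact_force"][:2]
    print("t %.2f"%s["time"],"tool in sh mm",(d*1000).round(2),"z %.2f"%(s["tool_pos"][2]*1000),"yaw %.4f"%(np.arctan2(R[1,1],R[0,1])-np.pi/2-SH[2]),"tilt",R[:2,2].round(4),"F sh",F.round(2),"Fz %.2f"%s["contact_force"][2],"M",s["ft_torque"].round(3),"w %.3f"%s["gripper_width"],"g %.1f"%s["grasp_force"])
E
python3 -c "from h import *;rep()"
```

```text
t 6.58 tool in sh mm [   4.58 -152.25] z 78.26 yaw 0.0049 tilt [-0.  0.] F sh [-0.34 -0.11] Fz -6.23 M [-0.007 -0.078 -0.007] w 0.269 g 60.4
```

Emit:
move_arm:
  rows:
    - [0,0.4,0,0,0,0,-1]
    - [0,0.4,0,0,0,0,-1]
    - [0,0.3,0,0,0,0,-1]
    - [0,0.3,0,0,0,0,-1]
    - [0,0.2,0,0,0,0,-1]
    - [0,0.2,0,0,0,0,-1]
    - [0,0,0,0,0,0,-1]

```text
time: 7.17
tool_pos: [0.5834, -0.0638, 0.0783]
tool_rot: [-0.0, 0.051, 0.999, 0.0]
contact_force: [-0.1, -0.2, -5.7]
gripper_width: 0.272
grasp_force: 60.5
```

```bash
python3 -c "from h import *;rep()"
```

```text
t 7.17 tool in sh mm [   4.39 -133.78] z 78.27 yaw 0.0055 tilt [-0.0001  0.0001] F sh [-0.04 -0.21] Fz -5.74 M [-0.053 -0.056  0.014] w 0.272 g 60.5
```

Emit:
move_arm:
  rows:
    - [0,0.2,0,0,0,0,-1]
    - [0,0.2,0,0,0,0,-1]
    - [0,0.2,0,0,0,0,-1]
    - [0,0.2,0,0,0,0,-1]
    - [0,0,0,0,0,0,-1]

```text
time: 7.58
tool_pos: [0.5837, -0.0559, 0.0779]
tool_rot: [-0.001, 0.051, 0.999, 0.0]
contact_force: [-2.1, 0.7, -7.2]
gripper_width: 0.269
grasp_force: 60.3
```

```bash
python3 -c "from h import *;rep()"
```

```text
t 7.58 tool in sh mm [   3.89 -125.86] z 77.86 yaw 0.0052 tilt [-0.0013  0.0005] F sh [-2.14  0.51] Fz -7.18 M [0.055 0.183 0.021] w 0.269 g 60.3
```

Emit:
move_arm:
  rows:
    - [0.06,0,0,0,0,0,-1]
    - [0,0.2,0,0,0,0,-1]
    - [0,0.2,0,0,0,0,-1]
    - [0,0.2,0,0,0,0,-1]
    - [0,0,0,0,0,0,-1]

```text
time: 8.0
tool_pos: [0.5841, -0.0498, 0.0782]
tool_rot: [-0.0, 0.051, 0.999, 0.0]
contact_force: [-1.8, 0.2, -6.5]
gripper_width: 0.27
grasp_force: 60.3
```

```bash
python3 -c "from h import *;rep()"
```

```text
t 8.00 tool in sh mm [   3.62 -119.83] z 78.19 yaw 0.0052 tilt [-0.0004  0.0004] F sh [-1.82 -0.04] Fz -6.46 M [-0.033  0.215 -0.002] w 0.270 g 60.3
```

Emit:
move_arm:
  rows:
    - [0.04,0.25,0,0,0,0,-1]
    - [0,0.25,0,0,0,0,-1]
    - [0,0.25,0,0,0,0,-1]
    - [0,0.25,0,0,0,0,-1]
    - [0,0.25,0,0,0,0,-1]
    - [0,0.25,0,0,0,0,-1]
    - [0,0,0,0,0,0,-1]

```text
time: 8.58
tool_pos: [0.5856, -0.0346, 0.0784]
tool_rot: [0.0, 0.051, 0.999, 0.0]
contact_force: [-0.7, 1.1, -6.5]
gripper_width: 0.272
grasp_force: 60.5
```

```bash
python3 -c "from h import *;rep()"
```

```text
t 8.58 tool in sh mm [   3.48 -104.55] z 78.43 yaw 0.0053 tilt [0.0005 0.0006] F sh [-0.81  1.04] Fz -6.54 M [ 0.115  0.078 -0.005] w 0.272 g 60.5
```

Emit:
move_arm:
  rows:
    - [0.02,0.35,0,0,0,0,-1]
    - [0,0.35,0,0,0,0,-1]
    - [0,0.35,0,0,0,0,-1]
    - [0,0.35,0,0,0,0,-1]
    - [0,0.35,0,0,0,0,-1]
    - [0,0.35,0,0,0,0,-1]
    - [0,0.35,0,0,0,0,-1]
    - [0,0,0,0,0,0,-1]

```text
time: 9.25
tool_pos: [0.5878, -0.0101, 0.0783]
tool_rot: [0.0, 0.051, 0.999, 0.0]
contact_force: [0.7, -0.8, -5.9]
gripper_width: 0.265
grasp_force: 60.6
```

```bash
python3 -c "from h import *;rep()"
```

```text
t 9.25 tool in sh mm [  3.01 -79.98] z 78.31 yaw 0.0056 tilt [0.0001 0.0004] F sh [ 0.73 -0.69] Fz -5.87 M [-0.065 -0.114  0.079] w 0.265 g 60.6
```

Emit:
move_arm:
  rows:
    - [0,0.35,0,0,0,0,-1]
    - [0,0.35,0,0,0,0,-1]
    - [0,0.35,0,0,0,0,-1]
    - [0,0.35,0,0,0,0,-1]
    - [0,0.35,0,0,0,0,-1]
    - [0,0.35,0,0,0,0,-1]
    - [0,0.35,0,0,0,0,-1]
    - [0,0.35,0,0,0,0,-1]
    - [0,0.35,0,0,0,0,-1]
    - [0,0.25,0,0,0,0,-1]
    - [0,0.15,0,0,0,0,-1]
    - [0,0,0,0,0,0,-1]

```text
time: 10.25
tool_pos: [0.5915, 0.0248, 0.0784]
tool_rot: [0.0, 0.051, 0.999, 0.0]
contact_force: [0.7, -0.5, -7.1]
gripper_width: 0.272
grasp_force: 60.4
```

```bash
python3 -c "from h import *;rep()"
```

```text
t 10.25 tool in sh mm [  2.96 -44.82] z 78.35 yaw 0.0052 tilt [0.0005 0.0004] F sh [ 0.74 -0.38] Fz -7.13 M [ 0.021 -0.356 -0.055] w 0.272 g 60.4
```

Emit:
move_arm:
  rows:
    - [0,0.15,0.05,0,0,0,-1]
    - [0,0.15,0,0,0,0,-1]
    - [0,0.15,0,0,0,0,-1]
    - [0,0.15,0,0,0,0,-1]
    - [0,0.15,0,0,0,0,-1]
    - [0,0,0,0,0,0,-1]

```text
time: 10.75
tool_pos: [0.5921, 0.0322, 0.0778]
tool_rot: [0.0, 0.051, 0.999, 0.0]
contact_force: [0.1, 0.3, -5.9]
gripper_width: 0.268
grasp_force: 60.4
```

```bash
python3 -c "from h import *;rep()"
```

```text
t 10.75 tool in sh mm [  2.79 -37.43] z 77.84 yaw 0.0052 tilt [0.0001 0.0003] F sh [0.09 0.28] Fz -5.86 M [-0.021 -0.157  0.018] w 0.268 g 60.4
```

Emit:
move_arm:
  rows:
    - [0,0.1,0,0,0,0,-1]
    - [0,0.1,0,0,0,0,-1]
    - [0,0.1,0,0,0,0,-1]
    - [0,0,0,0,0,0,-1]

```text
time: 11.08
tool_pos: [0.5924, 0.035, 0.0778]
tool_rot: [0.0, 0.051, 0.999, 0.0]
contact_force: [0.4, -0.3, -6.2]
gripper_width: 0.271
grasp_force: 60.4
```

```bash
python3 -c "from h import *;rep()"
```

```text
t 11.08 tool in sh mm [  2.76 -34.57] z 77.83 yaw 0.0051 tilt [0.     0.0001] F sh [ 0.44 -0.29] Fz -6.22 M [ 0.013 -0.194  0.011] w 0.271 g 60.4
```

Emit:
move_arm:
  rows:
    - [0,0.05,0,0,0,0,-1]
    - [0,0.05,0,0,0,0,-1]
    - [0,0.05,0,0,0,0,-1]
    - [0,0.05,0,0,0,0,-1]
    - [0,0,0,0,0,0,-1]

```text
time: 11.5
tool_pos: [0.5926, 0.0366, 0.0778]
tool_rot: [0.0, 0.051, 0.999, -0.0]
contact_force: [-0.1, -2.2, -6.1]
gripper_width: 0.27
grasp_force: 60.5
```

```bash
python3 -c "from h import *;rep()"
```

```text
t 11.50 tool in sh mm [  2.81 -33.03] z 77.85 yaw 0.0052 tilt [ 0.     -0.0008] F sh [ 0.15 -2.22] Fz -6.12 M [-0.332 -0.119 -0.032] w 0.270 g 60.5
```

Emit:
move_arm:
  rows:
    - [0,0.02,0.04,0,0,0,-1]
    - [0,0,0.04,0,0,0,-1]
    - [0,0,0,0,0,0,-1]
    - [0,0,0,0,0,0,-1]

```text
time: 11.83
tool_pos: [0.5926, 0.0367, 0.0771]
tool_rot: [0.0, 0.051, 0.999, -0.0]
contact_force: [-0.0, -3.3, -5.1]
gripper_width: 0.273
grasp_force: 60.6
```

```bash
python3 -c "from h import *;rep()"
```

```text
t 11.83 tool in sh mm [  2.88 -32.91] z 77.13 yaw 0.0050 tilt [ 0.0001 -0.0007] F sh [ 0.34 -3.26] Fz -5.12 M [-0.616 -0.039  0.011] w 0.273 g 60.6
```

Emit:
move_arm:
  rows:
    - [0,0,0,0,0,0,-0.3]
    - [0,0,0,0,0,0,-0.3]
    - [0,0,0,0,0,0,-0.1]
    - [0,0,0,0,0,0,0]
    - [0,0,-1,0,0,0,0]
    - [0,0,-2,0,0,0,0]
    - [0,0,-2,0,0,0,0]
    - [0,0,-2,0,0,0,0]
    - [1.9,0,0,0,0,-7,0]
    - [1.9,0.2,0,0,0,-7,0]
    - [1.9,0.45,0,0,0,-7,0]
    - [0,0,0,0,0,-7,0]
    - [0,0,0,0,0,-5.8,0]
    - [0,0,0,0,0,0,0]
    - [0,0,0,0,0,0,0]

```text
time: 13.08
tool_pos: [0.5355, 0.0425, 0.148]
tool_rot: [0.001, -0.24, 0.971, -0.0]
contact_force: [-0.1, -0.7, -0.1]
gripper_width: 0.502
grasp_force: 0.0
```

```bash
python3 - <<'E'
from h import *;import pickle
from plant import manip
rep()
f=manip.grab_frame("wrist");pickle.dump(f,open("w4.pkl","wb"))
cv2.imwrite("pics/w4.png",cv2.resize(f["img"],(800,600),interpolation=cv2.INTER_CUBIC))
# target: released at tool sh (2.88,-32.91); knob 57 in -x
rel=np.array([.5926,.0367]);yaw=SH[2]+.005
k=rel-.057*np.array([np.cos(yaw),np.sin(yaw)]);print("knob",k)
plan([k[0],k[1],.078],yaw+.59+np.pi/2)
print(proj(f,[[k[0],k[1],.087]])*1.5625)
E
```

```text
t 13.08 tool in sh mm [-54.52 -33.25] z 148.00 yaw 0.5924 tilt [0.0014 0.0001] F sh [-0.01 -0.67] Fz -0.08 M [-0.018  0.005  0.023] w 0.502 g 0.0
knob [0.53589626 0.04250392]
t 13.13 pos [0.5356 0.0424 0.1478] shift cm [-2.700e-02 -3.000e-03  6.977e+00] turn deg [-0.02  0.06 -0.14] F [ 0.5  0.3 -0.4] M [-0.02  0.04  0.02]
[[389.14764573 344.9559597 ]]
```

View pics/w4.png

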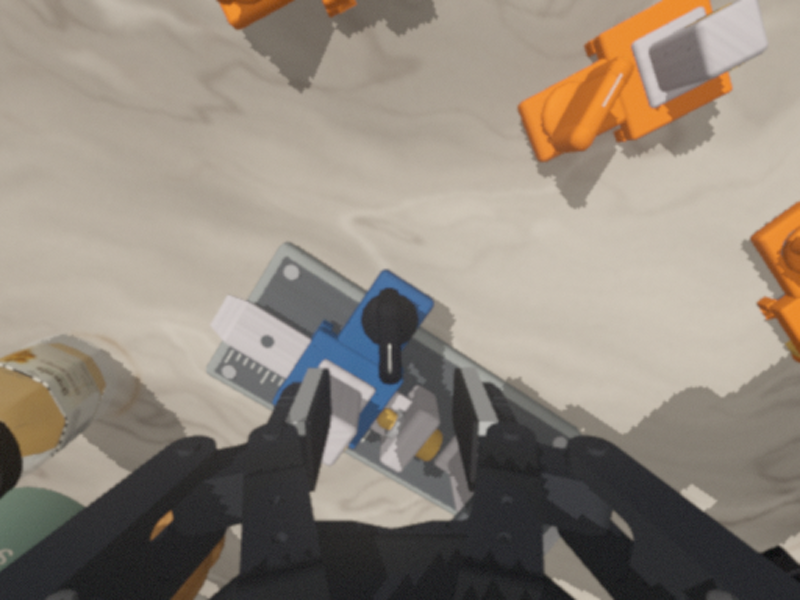

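The wing stands vertical in the image at (389,295)–(389,380), centred between the jaws, and the carrier sits against the brass tip at (390,418). I'm descending and gripping the wing.

Emit:
move_arm:
  rows:
    - [0,0,2,0,0,0,0]
    - [0,0,2,0,0,0,0]
    - [0,0,1.5,0,0,0,0]
    - [0,0,1,0,0,0,0]
    - [0,0,0.4,0,0,0,0]
    - [0,0,0,0,0,0,0]
    - [0,0,0,0,0,0,-0.4]
    - [0,0,0,0,0,0,-0.7]
    - [0,0,0,0,0,0,-1]
    - [0,0,0,0,0,0,-1]
    - [0,0,0,0,0,0,-1]
    - [0,0,0,0,0,0,-1]

```text
time: 14.13
tool_pos: [0.5361, 0.0423, 0.0793]
tool_rot: [0.001, -0.242, 0.97, -0.0]
contact_force: [-1.2, 0.8, 5.3]
gripper_width: 0.105
grasp_force: 61.1
```

```bash
python3 -c "from h import *;rep()"
```

```text
t 14.13 tool in sh mm [-53.91 -33.32] z 79.31 yaw 0.5949 tilt [ 0.0024 -0.0001] F sh [-1.26  0.66] Fz 5.32 M [-0.024 -0.004 -0.026] w 0.105 g 61.1
```

Emit:
move_arm:
  rows:
    - [-0.04,0.06,0,0,0,0,-1]
    - [0,0,0,0,0,5,-1]
    - [0,0,0,0,0,5,-1]
    - [0,0,0,0,0,5,-1]
    - [0,0,0,0,0,5,-1]
    - [0,0,0,0,0,5,-1]
    - [0,0,0,0,0,5,-1]
    - [0,0,0,0,0,0,-1]
    - [0,0,0,0,0,0,-1]

```text
time: 14.88
tool_pos: [0.5362, 0.0431, 0.0793]
tool_rot: [0.001, 0.018, 1.0, 0.0]
contact_force: [-0.9, -0.2, 5.9]
gripper_width: 0.106
grasp_force: 61.2
```

```bash
python3 -c "from h import *;rep()"
```

```text
t 14.88 tool in sh mm [-53.91 -32.54] z 79.31 yaw 0.0709 tilt [0.0023 0.    ] F sh [-0.89 -0.29] Fz 5.88 M [ 0.058 -0.034 -0.073] w 0.106 g 61.2
```

Emit:
move_arm:
  rows:
    - [0,0.05,-0.06,0,0,0,-1]
    - [0,0,0,0,0,3,-1]
    - [0,0,0,0,0,3,-1]
    - [0,0,0,0,0,0,-1]
    - [0,0,0,0,0,0,-1]
    - [0,0,0,0,0,0,-1]

```text
time: 15.38
tool_pos: [0.5361, 0.0435, 0.0793]
tool_rot: [0.001, 0.07, 0.998, 0.0]
contact_force: [0.4, -0.5, 4.1]
gripper_width: 0.107
grasp_force: 60.9
```

```bash
python3 -c "from h import *;rep()"
```

```text
t 15.38 tool in sh mm [-54.07 -32.2 ] z 79.29 yaw -0.0326 tilt [ 0.0021 -0.0001] F sh [ 0.45 -0.46] Fz 4.10 M [-0.104 -0.46  -0.044] w 0.107 g 60.9
```

Emit:
move_arm:
  rows:
    - [0,0.06,0,0,0,0,-1]
    - [0,0,0,0,0,3,-1]
    - [0,0,0,0,0,0,-1]
    - [0,0,0,0,0,0,-1]
    - [0,0,0,0,0,0,-1]

```text
time: 15.8
tool_pos: [0.5361, 0.0437, 0.0793]
tool_rot: [0.001, 0.096, 0.995, -0.0]
contact_force: [0.6, -1.1, 5.1]
gripper_width: 0.103
grasp_force: 61.1
```

```bash
python3 -c "from h import *;rep()"
```

```text
t 15.80 tool in sh mm [-54.1  -31.93] z 79.29 yaw -0.0853 tilt [ 0.0017 -0.0009] F sh [ 0.71 -1.02] Fz 5.10 M [-0.265 -0.404 -0.124] w 0.103 g 61.1
```

Emit:
move_arm:
  rows:
    - [0,0.04,0,0,0,0,-1]
    - [0,0,0,0,0,3,-1]
    - [0,0,0,0,0,0,-1]
    - [0,0,0,0,0,0,-1]
    - [0,0,0,0,0,0,-1]

```text
time: 16.22
tool_pos: [0.5361, 0.0439, 0.0793]
tool_rot: [0.001, 0.122, 0.993, -0.001]
contact_force: [0.5, -3.7, 5.5]
gripper_width: 0.104
grasp_force: 61.2
```

```bash
python3 -c "from h import *;rep()"
```

```text
t 16.22 tool in sh mm [-54.13 -31.8 ] z 79.29 yaw -0.1375 tilt [ 0.0014 -0.0016] F sh [ 0.85 -3.62] Fz 5.48 M [-0.438 -0.355 -0.088] w 0.104 g 61.2
```

Emit:
move_arm:
  rows:
    - [0,0,0,0,0,3,-1]
    - [0,0,0,0,0,0,-1]
    - [0,0,0,0,0,0,-1]
    - [0,0,0,0,0,0,-1]

```text
time: 16.55
tool_pos: [0.536, 0.0439, 0.0793]
tool_rot: [0.001, 0.148, 0.989, -0.001]
contact_force: [0.4, -3.1, 5.8]
gripper_width: 0.104
grasp_force: 61.2
```

```bash
python3 -c "from h import *;rep()"
```

```text
t 16.55 tool in sh mm [-54.17 -31.81] z 79.30 yaw -0.1899 tilt [ 0.0013 -0.0015] F sh [ 0.72 -3.02] Fz 5.85 M [-0.44  -0.395 -0.146] w 0.104 g 61.2
```

```bash
sed -i 's/"w %.3f"%s/"j6 %.3f"%s["joint_efforts"][5],"w %.3f"%s/' h.py; python3 -c "from h import *;rep()"
```

```text
t 16.55 tool in sh mm [-54.17 -31.81] z 79.30 yaw -0.1899 tilt [ 0.0013 -0.0015] F sh [ 0.72 -3.02] Fz 5.85 M [-0.44  -0.395 -0.146] j6 -0.068 w 0.104 g 61.2
```

Emit:
move_arm:
  rows:
    - [0,0,0,0,0,1.5,-1]
    - [0,0,0,0,0,1.5,-1]

```text
time: 16.72
tool_pos: [0.536, 0.0439, 0.0793]
tool_rot: [0.001, 0.174, 0.985, -0.001]
contact_force: [0.6, -2.4, 5.8]
gripper_width: 0.105
grasp_force: 61.3
```

```bash
python3 -c "from h import *;rep()"
```

```text
t 16.72 tool in sh mm [-54.19 -31.73] z 79.35 yaw -0.2428 tilt [ 0.0013 -0.0015] F sh [ 0.81 -2.37] Fz 5.78 M [-0.382 -0.33   0.128] j6 -0.121 w 0.105 g 61.3
```

Emit:
move_arm:
  rows:
    - [0,0,0,0,0,0,-1]
    - [0,0,0,0,0,0,-1]
    - [0,0,0,0,0,0,-1]

```text
time: 16.97
tool_pos: [0.536, 0.0439, 0.0793]
tool_rot: [0.001, 0.174, 0.985, -0.001]
contact_force: [0.9, -3.9, 6.8]
gripper_width: 0.105
grasp_force: 61.3
```

```bash
python3 -c "from h import *;rep()"
```

```text
t 16.97 tool in sh mm [-54.21 -31.78] z 79.33 yaw -0.2420 tilt [ 0.0012 -0.0015] F sh [ 1.29 -3.75] Fz 6.78 M [-0.43  -0.276  0.02 ] j6 0.012 w 0.105 g 61.3
```

Emit:
move_arm:
  rows:
    - [0,0,0,0,0,1.5,-1]
    - [0,0,0,0,0,1.5,-1]

```text
time: 17.13
tool_pos: [0.536, 0.0439, 0.0794]
tool_rot: [0.001, 0.2, 0.98, -0.001]
contact_force: [0.4, -2.4, 6.5]
gripper_width: 0.103
grasp_force: 61.3
```

```bash
python3 -c "from h import *;rep()"
```

```text
t 17.13 tool in sh mm [-54.24 -31.74] z 79.37 yaw -0.2951 tilt [ 0.0011 -0.0016] F sh [ 0.66 -2.3 ] Fz 6.52 M [-0.394 -0.276  0.175] j6 -0.115 w 0.103 g 61.3
```

Emit:
move_arm:
  rows:
    - [0,0,0,0,0,0,-1]
    - [0,0,0,0,0,0,-1]
    - [0,0,0,0,0,0,-1]

```text
time: 17.38
tool_pos: [0.536, 0.0439, 0.0794]
tool_rot: [0.001, 0.199, 0.98, -0.001]
contact_force: [0.2, -3.1, 6.3]
gripper_width: 0.105
grasp_force: 61.3
```

```bash
python3 -c "from h import *;rep()"
```

```text
t 17.38 tool in sh mm [-54.22 -31.79] z 79.37 yaw -0.2943 tilt [ 0.0011 -0.0016] F sh [ 0.52 -3.09] Fz 6.33 M [-0.41  -0.305  0.004] j6 0.008 w 0.105 g 61.3
```

Emit:
move_arm:
  rows:
    - [0,0,0,0,0,0,-1]

```text
time: 17.47
tool_pos: [0.536, 0.0439, 0.0794]
tool_rot: [0.001, 0.199, 0.98, -0.001]
contact_force: [0.2, -3.8, 6.2]
gripper_width: 0.109
grasp_force: 61.3
```

```bash
python3 -c "from h import *;rep()"
```

```text
t 17.47 tool in sh mm [-54.24 -31.8 ] z 79.35 yaw -0.2943 tilt [ 0.001  -0.0016] F sh [ 0.57 -3.74] Fz 6.21 M [-0.453 -0.269  0.013] j6 0.008 w 0.109 g 61.3
```

Emit:
move_arm:
  rows:
    - [0,0,0,0,0,1.5,-1]
    - [0,0,0,0,0,1.5,-1]

```text
time: 17.63
tool_pos: [0.536, 0.0439, 0.0794]
tool_rot: [0.001, 0.225, 0.974, -0.001]
contact_force: [-0.1, -2.8, 6.8]
gripper_width: 0.106
grasp_force: 61.3
```

```bash
python3 -c "from h import *;rep()"
```

```text
t 17.63 tool in sh mm [-54.25 -31.75] z 79.40 yaw -0.3474 tilt [ 0.001  -0.0016] F sh [ 0.16 -2.8 ] Fz 6.77 M [-0.416 -0.277  0.152] j6 -0.104 w 0.106 g 61.3
```

Emit:
move_arm:
  rows:
    - [0,0,0,0,0,0,-1]
    - [0,0,0,0,0,0,-1]
    - [0,0,0,0,0,0,-1]

```text
time: 17.88
tool_pos: [0.536, 0.0438, 0.0794]
tool_rot: [0.001, 0.225, 0.974, -0.001]
contact_force: [0.4, -3.2, 6.8]
gripper_width: 0.1
grasp_force: 61.3
```

```bash
python3 -c "from h import *;rep()"
```

```text
t 17.88 tool in sh mm [-54.25 -31.83] z 79.40 yaw -0.3466 tilt [ 0.001  -0.0016] F sh [ 0.71 -3.19] Fz 6.82 M [-0.47  -0.205  0.011] j6 0.025 w 0.100 g 61.3
```

Emit:
move_arm:
  rows:
    - [0,0,0,0,0,0,-1]

```text
time: 17.97
tool_pos: [0.5359, 0.0439, 0.0794]
tool_rot: [0.001, 0.225, 0.974, -0.001]
contact_force: [0.1, -3.3, 8.0]
gripper_width: 0.103
grasp_force: 61.3
```

```bash
python3 -c "from h import *;rep()"
```

```text
t 17.97 tool in sh mm [-54.29 -31.82] z 79.35 yaw -0.3466 tilt [ 0.0009 -0.0016] F sh [ 0.47 -3.27] Fz 7.99 M [-0.411 -0.256  0.001] j6 0.025 w 0.103 g 61.3
```

θ≈1.0 and the knob still isn't stiffening. I'll continue in the same steps.

Emit:
move_arm:
  rows:
    - [0,0,0,0,0,1.5,-1]
    - [0,0,0,0,0,1.5,-1]

```text
time: 18.13
tool_pos: [0.5359, 0.0439, 0.0794]
tool_rot: [0.001, 0.251, 0.968, -0.001]
contact_force: [-0.2, -3.0, 7.2]
gripper_width: 0.106
grasp_force: 61.4
```

```bash
python3 -c "from h import *;rep()"
```

```text
t 18.13 tool in sh mm [-54.29 -31.79] z 79.42 yaw -0.3997 tilt [ 0.0009 -0.0016] F sh [ 0.1  -2.97] Fz 7.15 M [-0.385 -0.176  0.184] j6 -0.095 w 0.106 g 61.4
```

Emit:
move_arm:
  rows:
    - [0,0,0,0,0,0,-1]
    - [0,0,0,0,0,0,-1]
    - [0,0,0,0,0,0,-1]

```text
time: 18.38
tool_pos: [0.5359, 0.0439, 0.0794]
tool_rot: [0.001, 0.25, 0.968, -0.001]
contact_force: [-0.2, -2.5, 6.8]
gripper_width: 0.098
grasp_force: 61.4
```

```bash
python3 -c "from h import *;rep()"
```

```text
t 18.38 tool in sh mm [-54.31 -31.82] z 79.39 yaw -0.3990 tilt [ 0.0008 -0.0016] F sh [ 0.07 -2.52] Fz 6.79 M [-0.419 -0.284  0.025] j6 0.018 w 0.098 g 61.4
```

Emit:
move_arm:
  rows:
    - [0,0,0,0,0,0,-1]

```text
time: 18.47
tool_pos: [0.5359, 0.0439, 0.0794]
tool_rot: [0.001, 0.25, 0.968, -0.001]
contact_force: [-0.2, -3.7, 7.0]
gripper_width: 0.102
grasp_force: 61.4
```

```bash
python3 -c "from h import *;rep()"
```

```text
t 18.47 tool in sh mm [-54.32 -31.83] z 79.37 yaw -0.3990 tilt [ 0.0008 -0.0016] F sh [ 0.23 -3.66] Fz 6.97 M [-0.488 -0.117  0.068] j6 0.018 w 0.102 g 61.4
```

Emit:
move_arm:
  rows:
    - [0,0,0,0,0,1.5,-1]
    - [0,0,0,0,0,1.5,-1]

```text
time: 18.63
tool_pos: [0.5359, 0.0439, 0.0794]
tool_rot: [0.001, 0.276, 0.961, -0.001]
contact_force: [-0.2, -2.8, 7.1]
gripper_width: 0.105
grasp_force: 61.4
```

```bash
python3 -c "from h import *;rep()"
```

```text
t 18.63 tool in sh mm [-54.33 -31.81] z 79.40 yaw -0.4521 tilt [ 0.0007 -0.0017] F sh [ 0.1  -2.82] Fz 7.15 M [-0.432 -0.169  0.253] j6 -0.085 w 0.105 g 61.4
```

Emit:
move_arm:
  rows:
    - [0,0,0,0,0,0,-1]
    - [0,0,0,0,0,0,-1]
    - [0,0,0,0,0,0,-1]

```text
time: 18.88
tool_pos: [0.5359, 0.0438, 0.0794]
tool_rot: [0.001, 0.276, 0.961, -0.001]
contact_force: [0.4, -4.0, 7.3]
gripper_width: 0.103
grasp_force: 61.4
```

```bash
python3 -c "from h import *;rep()"
```

```text
t 18.88 tool in sh mm [-54.34 -31.84] z 79.40 yaw -0.4514 tilt [ 0.0007 -0.0017] F sh [ 0.83 -3.9 ] Fz 7.30 M [-0.432 -0.111  0.023] j6 0.025 w 0.103 g 61.4
```

Emit:
move_arm:
  rows:
    - [0,0,0,0,0,0,-1]

```text
time: 18.97
tool_pos: [0.5359, 0.0438, 0.0794]
tool_rot: [0.001, 0.276, 0.961, -0.001]
contact_force: [-0.0, -3.4, 7.5]
gripper_width: 0.105
grasp_force: 61.4
```

```bash
python3 -c "from h import *;rep()"
```

```text
t 18.97 tool in sh mm [-54.34 -31.84] z 79.41 yaw -0.4513 tilt [ 0.0007 -0.0017] F sh [ 0.35 -3.34] Fz 7.54 M [-0.487 -0.136  0.079] j6 0.026 w 0.105 g 61.4
```

Emit:
move_arm:
  rows:
    - [0,0,0,0,0,1.5,-1]
    - [0,0,0,0,0,1.5,-1]

```text
time: 19.13
tool_pos: [0.5359, 0.0438, 0.0794]
tool_rot: [0.001, 0.301, 0.954, -0.001]
contact_force: [-0.0, -2.8, 7.0]
gripper_width: 0.107
grasp_force: 61.4
```

```bash
python3 -c "from h import *;rep()"
```

```text
t 19.13 tool in sh mm [-54.35 -31.86] z 79.42 yaw -0.5045 tilt [ 0.0006 -0.0017] F sh [ 0.27 -2.75] Fz 6.95 M [-0.452 -0.117  0.255] j6 -0.074 w 0.107 g 61.4
```

Emit:
move_arm:
  rows:
    - [0,0,0,0,0,0,-1]
    - [0,0,0,0,0,0,-1]
    - [0,0,0,0,0,0,-1]

```text
time: 19.38
tool_pos: [0.5359, 0.0438, 0.0795]
tool_rot: [0.001, 0.301, 0.954, -0.001]
contact_force: [-1.3, -3.2, 7.2]
gripper_width: 0.099
grasp_force: 61.4
```

```bash
python3 -c "from h import *;rep()"
```

```text
t 19.38 tool in sh mm [-54.34 -31.85] z 79.46 yaw -0.5036 tilt [ 0.0007 -0.0017] F sh [-0.95 -3.35] Fz 7.23 M [-0.449 -0.101  0.057] j6 0.054 w 0.099 g 61.4
```

Emit:
move_arm:
  rows:
    - [0,0,0,0,0,0,-1]

```text
time: 19.47
tool_pos: [0.5358, 0.0438, 0.0794]
tool_rot: [0.001, 0.301, 0.954, -0.001]
contact_force: [-0.3, -2.6, 7.6]
gripper_width: 0.106
grasp_force: 61.4
```

```bash
python3 -c "from h import *;rep()"
```

```text
t 19.47 tool in sh mm [-54.37 -31.86] z 79.44 yaw -0.5036 tilt [ 0.0006 -0.0017] F sh [-0.03 -2.61] Fz 7.61 M [-0.458 -0.135  0.019] j6 0.055 w 0.106 g 61.4
```

Emit:
move_arm:
  rows:
    - [0,0,0,0,0,0,-1]

```text
time: 19.55
tool_pos: [0.5359, 0.0438, 0.0795]
tool_rot: [0.001, 0.301, 0.954, -0.001]
contact_force: [0.2, -2.9, 7.6]
gripper_width: 0.102
grasp_force: 61.4
```

```bash
python3 -c "from h import *;rep()"
```

```text
t 19.55 tool in sh mm [-54.35 -31.86] z 79.45 yaw -0.5036 tilt [ 0.0007 -0.0017] F sh [ 0.55 -2.87] Fz 7.60 M [-0.479 -0.113  0.127] j6 0.055 w 0.102 g 61.4
```

Emit:
move_arm:
  rows:
    - [0,0,0,0,0,1.5,-1]
    - [0,0,0,0,0,1.5,-1]
    - [0,0,0,0,0,0,-1]
    - [0,0,0,0,0,0,-1]
    - [0,0,0,0,0,0,-1]

```text
time: 19.97
tool_pos: [0.5358, 0.0438, 0.0795]
tool_rot: [0.001, 0.325, 0.946, -0.001]
contact_force: [-1.0, -3.4, 8.1]
gripper_width: 0.106
grasp_force: 61.5
```

```bash
python3 -c "from h import *;rep()"
```

```text
t 19.97 tool in sh mm [-54.38 -31.87] z 79.46 yaw -0.5559 tilt [ 0.0005 -0.0017] F sh [-0.6  -3.47] Fz 8.11 M [-0.475 -0.035  0.147] j6 0.056 w 0.106 g 61.5
```

Emit:
move_arm:
  rows:
    - [0,0,0,0,0,0,-1]

```text
time: 20.05
tool_pos: [0.5358, 0.0438, 0.0795]
tool_rot: [0.001, 0.325, 0.946, -0.001]
contact_force: [-1.4, -3.1, 7.8]
gripper_width: 0.103
grasp_force: 61.5
```

```bash
python3 -c "from h import *;rep()"
```

```text
t 20.05 tool in sh mm [-54.38 -31.91] z 79.45 yaw -0.5560 tilt [ 0.0005 -0.0017] F sh [-1.11 -3.21] Fz 7.84 M [-0.419 -0.077  0.03 ] j6 0.057 w 0.103 g 61.5
```

Emit:
move_arm:
  rows:
    - [0,0,0,0,0,0,-1]

```text
time: 20.13
tool_pos: [0.5358, 0.0438, 0.0795]
tool_rot: [0.001, 0.325, 0.946, -0.001]
contact_force: [-0.3, -3.8, 7.6]
gripper_width: 0.106
grasp_force: 61.5
```

```bash
python3 -c "from h import *;rep()"
```

```text
t 20.13 tool in sh mm [-54.38 -31.89] z 79.45 yaw -0.5560 tilt [ 0.0005 -0.0017] F sh [ 0.11 -3.84] Fz 7.57 M [-0.42  -0.133  0.06 ] j6 0.057 w 0.106 g 61.5
```

Emit:
move_arm:
  rows:
    - [0,0,0,0,0,1,-1]
    - [0,0,0,0,0,1,-1]
    - [0,0,0,0,0,0,-1]
    - [0,0,0,0,0,0,-1]
    - [0,0,0,0,0,0,-1]

```text
time: 20.55
tool_pos: [0.5358, 0.0438, 0.0795]
tool_rot: [0.0, 0.342, 0.94, -0.001]
contact_force: [-0.9, -3.8, 6.9]
gripper_width: 0.103
grasp_force: 61.5
```

```bash
python3 -c "from h import *;rep()"
```

```text
t 20.55 tool in sh mm [-54.41 -31.91] z 79.45 yaw -0.5907 tilt [ 0.0004 -0.0018] F sh [-0.47 -3.91] Fz 6.94 M [-0.456  0.011  0.083] j6 0.094 w 0.103 g 61.5
```

Emit:
move_arm:
  rows:
    - [0,0,0,0,0,0,-1]

```text
time: 20.63
tool_pos: [0.5358, 0.0438, 0.0795]
tool_rot: [0.001, 0.342, 0.94, -0.001]
contact_force: [-0.3, -3.8, 8.0]
gripper_width: 0.1
grasp_force: 61.5
```

```bash
python3 -c "from h import *;rep()"
```

```text
t 20.63 tool in sh mm [-54.37 -31.88] z 79.50 yaw -0.5907 tilt [ 0.0005 -0.0018] F sh [ 0.08 -3.84] Fz 8.00 M [-0.443 -0.066  0.097] j6 0.094 w 0.100 g 61.5
```

Emit:
move_arm:
  rows:
    - [0,0,0,0,0,0,-1]

```text
time: 20.72
tool_pos: [0.5358, 0.0438, 0.0794]
tool_rot: [0.0, 0.342, 0.94, -0.001]
contact_force: [-1.1, -2.5, 7.1]
gripper_width: 0.102
grasp_force: 61.5
```

```bash
python3 -c "from h import *;rep()"
```

```text
t 20.72 tool in sh mm [-54.41 -31.91] z 79.45 yaw -0.5908 tilt [ 0.0004 -0.0018] F sh [-0.78 -2.64] Fz 7.09 M [-0.444 -0.029  0.091] j6 0.094 w 0.102 g 61.5
```

Emit:
move_arm:
  rows:
    - [0,0,0,0,0,0,-1]

```text
time: 20.8
tool_pos: [0.5358, 0.0438, 0.0795]
tool_rot: [0.0, 0.342, 0.94, -0.001]
contact_force: [-1.0, -4.2, 7.7]
gripper_width: 0.1
grasp_force: 61.5
```

```bash
python3 -c "from h import *;rep()"
```

```text
t 20.80 tool in sh mm [-54.41 -31.9 ] z 79.45 yaw -0.5907 tilt [ 0.0004 -0.0017] F sh [-0.56 -4.33] Fz 7.68 M [-0.463 -0.006  0.084] j6 0.094 w 0.100 g 61.5
```

The held pushback is 0.09 N·m, so the clamp is snug. Releasing now.

Emit:
move_arm:
  rows:
    - [0,0,0,0,0,0,-0.5]
    - [0,0,0,0,0,0,-0.3]
    - [0,0,0,0,0,0,-0.1]
    - [0,0,0,0,0,0,-0.1]
    - [0,0,0,0,0,0,-0.1]
    - [0,0,-1,0,0,0,-0.1]
    - [0,0,-2,0,0,0,-0.1]
    - [0,0,-3,0,0,0,-0.1]
    - [0,0,-3,0,0,0,-0.1]
    - [0,0,-3,0,0,0,0]
    - [0,0,0,0,0,0,0]
    - [0,0,0,0,0,0,0]
    - [0,0,0,0,0,0,0]

```text
time: 21.88
tool_pos: [0.5352, 0.0446, 0.1986]
tool_rot: [-0.0, 0.342, 0.94, -0.0]
contact_force: [-0.3, -0.2, 0.1]
gripper_width: 0.501
grasp_force: 0.0
```

```bash
python3 - <<'E'
from h import *
from plant import manip
rep()
f=manip.grab_frame("wrist")
cv2.imwrite("pics/w5.png",cv2.resize(f["img"][100:384,100:420],None,fx=2.1,fy=2.1,interpolation=cv2.INTER_CUBIC))
E
```

```text
t 21.88 tool in sh mm [-55.12 -31.15] z 198.60 yaw -0.5918 tilt [-0.0001  0.    ] F sh [-0.27 -0.27] Fz 0.05 M [-0.017  0.033 -0.009] j6 -0.000 w 0.501 g 0.0
```

View pics/w5.png

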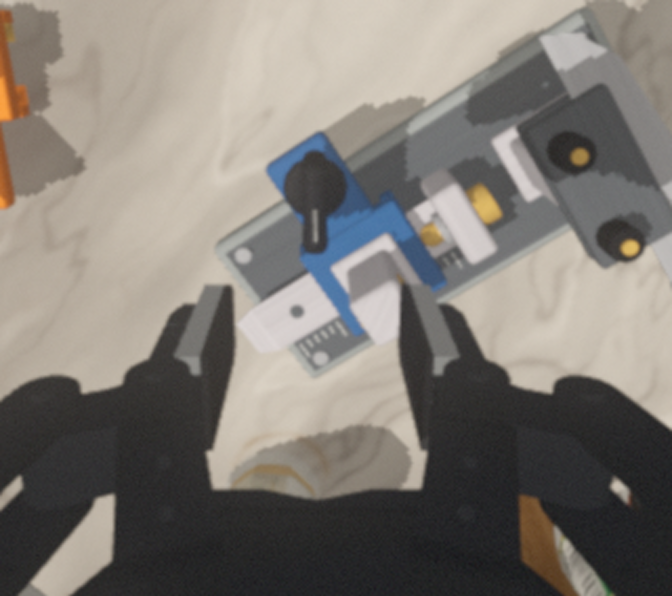

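The carrier's end face meets the brass tip near (425,235), straight on the rail. The wing at (315,155)–(315,250) has hardly sprung back. I'm handing the job in.

```bash
python3 -c "
from plant import manip
print(manip.job_done())"
```

```text
the job is handed in; nothing more can be done
None
```

The carrier is on the rail against the stop screw, the clamp is snug at about 0.09 N·m held pushback, the gripper is clear, and the job was handed in at about 22 s; the hand-in returned no verdict.

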